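# Feel the dial padlock open and take it off the hasp

### The job

The wooden tool chest on the bench is locked with a dial padlock. Turn the dial clockwise, feeling it click from notch to notch, until it drops into the opening notch and the straight shackle springs part of the way out; then pull the shackle out as far as it goes by its tab, lift the padlock straight up off the staple and finish while still holding it up in the gripper, upright, open and still, above the chest and at least 12 cm clear of the hasp. Leave the other things on the chest and the bench where they lie.

Things in the scene. Friction and masses are not known exactly. Their poses are not given: they have to be found in the camera images.
- chest: Low plywood tool chest, 174 x 224 x 72 mm, fixed to the bench; its steel hasp plate (110 x 64 mm) is 75 mm above the bench, on the middle of its top. Origin: centre of its underside. x to the chest's back (away from the robot), z up.
- staple (a point): Foot of the staple, at the middle of the hasp plate's upper face. The staple is a fixed upright steel arch 25 mm high, 30 mm wide (y of the chest) and 6 mm thick (x of the chest), with an opening 14 mm wide and 19 mm high.
- lock: Loose padlock: steel block 56 (x) x 50 (y) x 44 mm high, 70 mm with the dial, 0.5 to 0.8 kg, standing over the staple on the hasp plate. Origin: centre of its underside; z up, x as the chest's x. A throat 9 mm wide (x), 27 mm high, open at the bottom and both y sides, takes the staple. Its y sides (50 mm apart) are free to be gripped.
- dial_grip (a point): On the dial's axis (the padlock's z through its centre), 59 mm above the padlock's underside. The dial is a round black knob 32 mm in diameter, 48 to 70 mm above the underside, on a flange 42 mm in diameter. A white line on the knob is its pointer.
- dial (a joint): Turn of the dial in rad, growing clockwise seen from above; 0 when the white pointer points along the padlock's -x, to the index mark. It clicks every 0.52 rad (below 0.3 N m). The opening notch lies somewhere from -0.35 to 0.35 rad; the dial starts at -1.75 to -1.0. In the notch the dial stops and the shackle springs out about 10 mm.
- shackle_tab (a point): Grip point on the shackle's upright pull tab, 8 mm below its top. The tab is 22 mm long (x of the padlock), 10 mm thick (y), from 4 to 48 mm above the padlock's underside, outside it on its -x side, its centre 56 mm from the padlock's centre when closed. Pulled along the padlock's -x.
- shackle (a joint): How far the straight shackle (10 mm round bar, axis 11 mm above the padlock's underside, through the staple) is out, in m: 0 to 0.003 locked, about 0.010 sprung out, 0.025 fully out. Below about 0.017 it still holds the padlock on the staple. It slides with 1 to 2 N of friction and stays where it is left.
- box_wrench: Combination wrench, 22 x 139 x 9 mm, lying along x on the chest's top near its +y edge. Bystander.
- tape_roll: Roll of masking tape, 104 mm across, 25 mm high, lying on the bench to the left. Bystander.
- tape_measure: Yellow and black tape measure, 36 x 90 x 62 mm, standing on the bench to the right. Bystander.
Mind the look-alikes: they are no part of the job. Leave any green or pink look-alike of the lock alone.

How it is judged:
On the way, in this order (a step that is already met when the one before it is completed fails the run):
1. the dial has found the opening notch: the shackle has sprung out (over 6 mm) with the padlock on the hasp (value of joint shackle above 0.006 m and z of lock in the frame of staple below 0.012 m), for 0.05 s.
2. the shackle is pulled out (over 20 mm) with the padlock still on the staple (value of joint shackle above 0.02 m and z of lock in the frame of staple below 0.012 m), for 0.1 s.
At the end, for the whole second after the job is handed in: the padlock is held in the fingers with its underside at least 115 mm above the hasp plate and its centre within 120 mm (horizontally) of the staple, within 0.35 rad of upright, still (under 0.03 m/s), touching no part of the chest, its shackle more than 18 mm out (z of lock in the frame of staple above 0.115 m and horizontal distance between lock and staple below 0.12 m and angle between lock's own z axis and vertical below 0.35 rad and value of joint shackle above 0.018 m and linear speed of lock below 0.03 m/s and contact force between lock and the fingers above 2 N and contact force between lock and chest below 0.1 N); the arm keeps its last pose, push and grip.
It fails at once if a bystander is moved by more than 40 mm (distance of any of box_wrench, tape_roll, tape_measure from where it was at the start of the episode above 0.04 m).
It also fails if it takes over 61 s, if anything falls off the work surface, if the arm or the gripper's body presses on something with over 40 N, if the wrist force passes 120 N, or if a joint passes its speed limit or range.

### The arm

A 6-joint arm with a two-finger parallel gripper is mounted at the origin on a cart in front of the work surface, level with it; the furniture and walls round the work are solid. World frame = base frame: x ahead of the robot, y to its left, z up, the work surface at z = 0. Lengths are in m, angles in rad, forces in N, time in s.
With the tool pointing down it reaches from about 0.4 to 0.925 m from the base axis. Payload 3.4 kg.
Tool frame: the origin (TCP) lies at the very end of the fingers, on their centre line; the grasp point (between the pads) lies 19 mm behind it; z points along the fingers, y is the line along which they close (so a half turn about z gives the same grasp; the last joint's range is limited). The gripper opens to 85 mm and grips with 20 to 120 N. Pads are 22 mm wide; open, the fingers measure 114 mm over their backs; the gripper's body (76 mm by 85 mm) begins 54 mm behind the grasp point. The pads swing forward as they close: fully open they stand 13 mm farther back than shut.
Start: joints at [-0.073, 0.307, 1.506, -0, 1.328, -0.073], TCP at [0.575, -0, 0.231] pointing down, gripper open.
Joint ranges: [-3.12, 3.12], [-1.05, 2.28], [0.14, 2.33], [-1.42, 4.57], [0.1, 2.73], [-2.68, 2.68]. Speed limits (rad/s): [2.57, 2.57, 3.14, 3.14, 3.14, 3.14].

### API

Orientations are given as a 3x3 rotation matrix whose columns are the frame's x, y, z axes.
In Python, from cell import * gives the robot as it stands. The module is installed in compiled form; this text tells all that it offers.
- The arm moves only by the shell command python3 -m pendant 'ROWS'. ROWS is JSON, a list of rows, each a list of 3 entries, a list of its own where there are three numbers: the shift along the tool's x, y, z in m, then the turn, a rotation vector about the tool's x, y, z in rad, then the opening, from -1 (shut) to 1 (fully open). A call has 1 to 20 rows; each row shifts and turns the commanded pose from where the row before left it, along the tool's axes as they then stand; what a row does not reach is not made up. A row lasts 1/10 s, in which the tool goes at most 50 mm and 8.59 degrees, less where a joint would pass 70% of its speed; a pose out of reach is approached as far as the arm can. A call is refused whole if a number of a shift passes 0.05 or a number of a turn 0.15, either way. A call with a gripper value outside its range is refused whole. The fingers move at their own pace and stop on an object; the grip force is fixed at half the most. Time passes only in rows, so rows that do not move let the fingers close. It gives the time, the measured TCP pose, the force, the opening and the grip force at its end, in the units of the state.
- get_state(): the state, without advancing time (a new reading comes with each control period).
- grab_frame(name): name is "scene" or "side" or "wrist"; returns the picture (480x640x3 uint8, red, green, blue); there is no depth.
- camera_info(name): a dict with "camera_matrix" (3x3 intrinsics, pixels), "rvec" (rotation vector, rad) and "tvec" (3), from world to camera coordinates, as OpenCV has them. Camera axes: x right, y down, z forward; pixel columns grow to the right and rows downward; lengths in m; the calibration is good to about 2 mm. A picture is of the moment at which its call begins: read the wrist's pose just before it. camera_info takes no time and is no camera call; for the wrist camera it gives the pose at the moment of the call.
- finish_job(): hands the job in; it is judged then, once.
Trained networks look in the newest picture that a camera, given by its name, has taken for a name from the list of things; names that differ only in an ending like _2 or _b are one class to them, and where a whole thing is asked for, a point or a joint stands for the part that bears it (a point fixed in the world has none). Each returns a list of dicts, best first, with "p" (0 to 1); they miss things now and then, are a little off and sometimes report something else, mostly with a low value. They report only what shows in the picture. A call takes as long as a camera call. They do not tell look-alikes from the thing itself.
- recognise(camera, thing): "bbox" ([left, top, width, height] in pixels, round what is visible of it).
- spot_point(camera, thing): "uv" ([column, row] in pixels: a listed point, or the origin of a listed thing).
The state is a dict: "clock": time; "qpos": joint angles; "dq": joint speeds; "joint_torque": joint torques, N m; "eef_pos": TCP position; "tcp_rot": TCP orientation; "contact_force": force on the tool from outside, world axes, zero at the start; "wrist_torque": the same for the moment, N m; "grip_width": finger opening in m; "grasp_force": force on a finger pad.
Only numpy, scipy, OpenCV 4.12 (cv2) and the standard library are available. Lean on these libraries where they do the work, as an engineer would, in place of code of your own. Each camera call takes 0.05 s, during which the arm holds its last target. There are 200 camera calls.

## Working session

There is one attempt and no reset: what is moved stays moved. The work goes in short steps, Python scripts to look and compute and a shell command to move; the robot and the scene stay as the last step left them, time stands still between calls to the robot, and variables do not carry over. Pictures are saved under pics/ and viewed, at most 10 in all, crops included, and the job is handed in when it is done.

```bash
mkdir -p pics; cat > h.py <<'E'
from cell import *
import numpy as np, cv2
def cam(n):
    c=camera_info(n);K=np.array(c["camera_matrix"],float);R=cv2.Rodrigues(np.array(c["rvec"],float))[0];t=np.array(c["tvec"],float).ravel()
    return K,R,t
def ray(n,uv):
    K,R,t=cam(n);d=R.T@np.linalg.inv(K)@np.array([uv[0],uv[1],1.]);return -R.T@t,d
def atz(n,uv,z):
    o,d=ray(n,uv);return o+d*(z-o[2])/d[2]
def proj(n,P):
    K,R,t=cam(n);p=K@(R@np.array(P)+t);return p[:2]/p[2]
def tri(obs):
    A=np.zeros((3,3));b=np.zeros(3)
    for n,uv in obs:
        o,d=ray(n,uv);d/=np.linalg.norm(d);M=np.eye(3)-np.outer(d,d);A+=M;b+=M@o
    return np.linalg.solve(A,b)
def save(n,f,crop=None,s=1):
    im=grab_frame(n)[:,:,::-1].copy()
    if crop: im=im[crop[1]:crop[3],crop[0]:crop[2]]
    if s!=1: im=cv2.resize(im,None,fx=s,fy=s,interpolation=cv2.INTER_CUBIC)
    cv2.imwrite("pics/"+f,im)
E
python3 - <<'E'
from h import *
np.set_printoptions(precision=4,suppress=True)
for n in ["scene","side","wrist"]:
    save(n,n+"0.png")
    for th in ["lock","dial_grip","shackle_tab","staple","chest"]:
        print(n,th,[(np.round(r["uv"],1).tolist(),round(r["p"],2)) for r in spot_point(n,th)])
im=[cv2.imread(f"pics/{n}0.png") for n in ["scene","side","wrist"]]
a=np.hstack([cv2.resize(i,(400,300)) for i in im[:2]]);b=np.hstack([cv2.resize(im[2],(400,300)),np.zeros((300,400,3),np.uint8)])
cv2.imwrite("pics/all0.png",np.vstack([a,b]))
s=get_state();print(s["clock"],s["eef_pos"],s["tcp_rot"],s["grip_width"])
E
```

```text
scene lock [([340.6, 306.8], 0.97), ([380.8, 255.8], 0.88), ([294.7, 254.1], 0.73)]
scene dial_grip [([295.7, 234.8], 0.79), ([341.3, 287.4], 0.75), ([382.3, 234.8], 0.65), ([296.9, 275.2], 0.25)]
scene shackle_tab [([311.8, 251.1], 0.62), ([353.1, 308.1], 0.52), ([372.3, 258.0], 0.45)]
scene staple [([292.3, 253.6], 0.97)]
scene chest [([295.0, 274.2], 0.91), ([414.2, 231.1], 0.52)]
side lock [([292.8, 266.8], 0.93), ([348.0, 227.9], 0.91), ([355.8, 297.9], 0.76)]
side dial_grip [([291.9, 246.6], 0.65), ([361.3, 277.2], 0.57), ([346.4, 208.6], 0.5)]
side shackle_tab [([270.5, 254.9], 0.71), ([333.1, 218.6], 0.54)]
side staple []
side chest [([342.8, 251.6], 0.59)]
wrist lock [([325.5, 123.3], 0.95), ([204.8, 329.6], 0.83), ([142.0, 102.5], 0.82)]
wrist dial_grip [([326.4, 126.3], 0.96), ([108.3, 101.2], 0.74)]
wrist shackle_tab [([57.2, 65.6], 0.84), ([185.4, 300.4], 0.73), ([238.1, 128.0], 0.61)]
wrist staple []
wrist chest []
0.9 [ 0.575  -0.      0.2313] [[-0.  1.  0.]
 [ 1.  0.  0.]
 [ 0.  0. -1.]] 0.08538631599997769
```

View pics/all0.png

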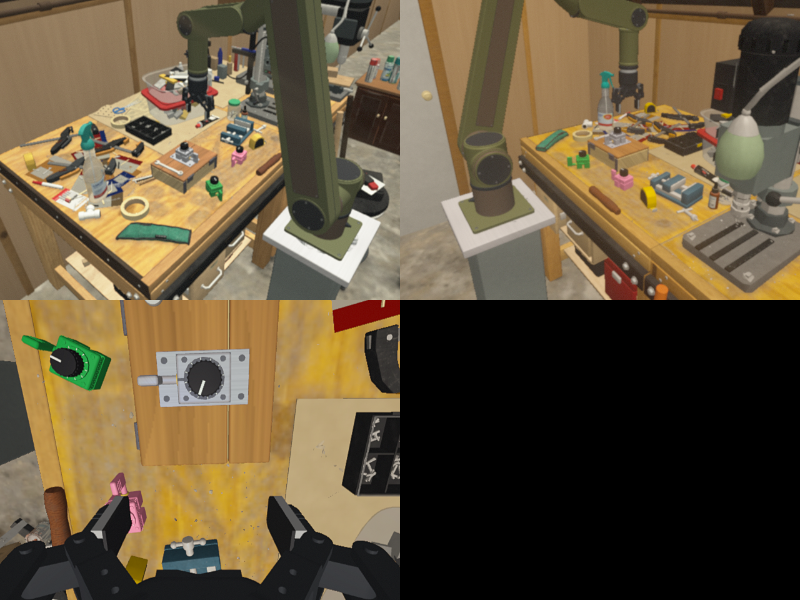

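The wrist view shows the steel lock on the chest, with its dial at about (326,126) and its tab at about (238,128). The green and pink ones are decoys. Next I measure the poses.

```bash
python3 - <<'E'
from h import *
np.set_printoptions(precision=4,suppress=True)
for n,uv in [("wrist",(326.4,126.3)),("scene",(295.7,234.8)),("side",(346.4,208.6))]: print("dial",n,atz(n,uv,.134))
print(tri([("wrist",(326.4,126.3)),("scene",(295.7,234.8)),("side",(346.4,208.6))]))
print("lock",tri([("wrist",(325.5,123.3)),("scene",(294.7,254.1)),("side",(348,227.9))]))
print("tab",atz("wrist",(238.1,128),.115),tri([("wrist",(238.1,128)),("side",(333.1,218.6))]))
im=cv2.imread("pics/wrist0.png");cv2.imwrite("pics/w0c.png",cv2.resize(im[30:230,200:440],None,fx=3,fy=3,interpolation=cv2.INTER_CUBIC))
E
```

```text
dial wrist [0.5812 0.0777 0.134 ]
dial scene [0.5745 0.078  0.134 ]
dial side [0.575  0.0728 0.134 ]
[0.5789 0.0767 0.1317]
lock [0.5821 0.0781 0.0718]
tab [0.5241 0.0767 0.115 ] [0.5274 0.0744 0.1163]
```

View pics/w0c.png

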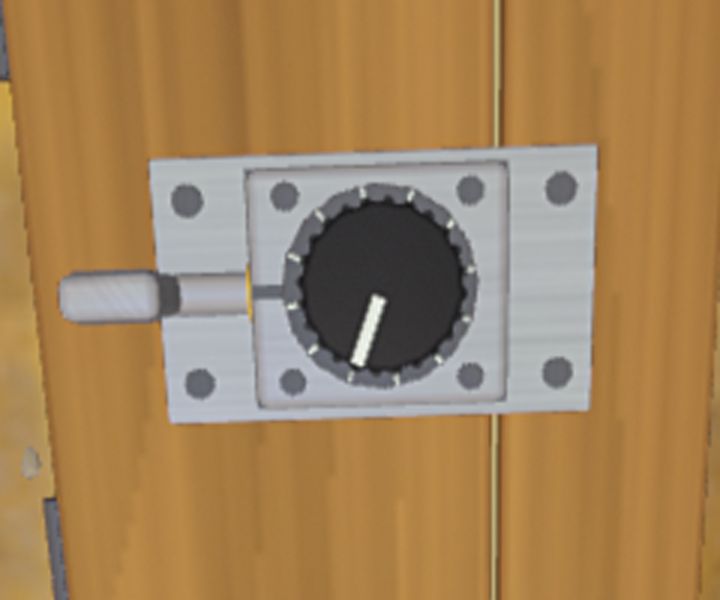

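The image's right is +x and its up is +y. The pointer is about 1.2 rad before the index, and the chest yaw is about +0.03. I move above the dial with a medium opening and look again.

```bash
python3 -m pendant '[[[0.025,0.001,0],[0,0,0],0.35],[[0.026,0.001,0.01],[0,0,0],0.35],[[0.026,0.002,0.015],[0,0,0],0.35],[[0,0,0],[0,0,0],0.35],[[0,0,0],[0,0,0],0.35]]'; python3 - <<'E'
from h import *
np.set_printoptions(precision=4,suppress=True)
save("wrist","w1.png")
for th,z in [("lock",.075),("dial_grip",.134),("shackle_tab",.115)]:
    print(th,[(np.round(r["uv"],1).tolist(),round(r["p"],2),atz("wrist",r["uv"],z)) for r in spot_point("wrist",th)])
print(get_state()["eef_pos"])
E
```

```text
clock: 1.4
eef_pos: [0.5787, 0.0772, 0.206]
tcp_rot: [[-0.002, 1.0, -0.001], [1.0, 0.002, -0.001], [-0.001, -0.001, -1.0]]
contact_force: [-0.1, 0.5, 0.4]
grip_width: 0.0572
grasp_force: 0.0
lock [([317.2, 230.9], 0.85, array([0.58  , 0.0791, 0.075 ])), ([137.6, 192.0], 0.72, array([0.4497, 0.1086, 0.075 ]))]
dial_grip [([101.4, 205.5], 0.98, array([0.456 , 0.1106, 0.134 ])), ([189.0, 445.9], 0.72, array([ 0.4881, -0.064 ,  0.134 ])), ([320.6, 258.7], 0.59, array([0.5822, 0.0778, 0.134 ]))]
shackle_tab [([232.9, 251.3], 0.78, array([0.5252, 0.0762, 0.115 ])), ([48.6, 167.6], 0.55, array([0.417 , 0.1301, 0.115 ]))]
[0.5795 0.0761 0.207 ]
```

View pics/w1.png

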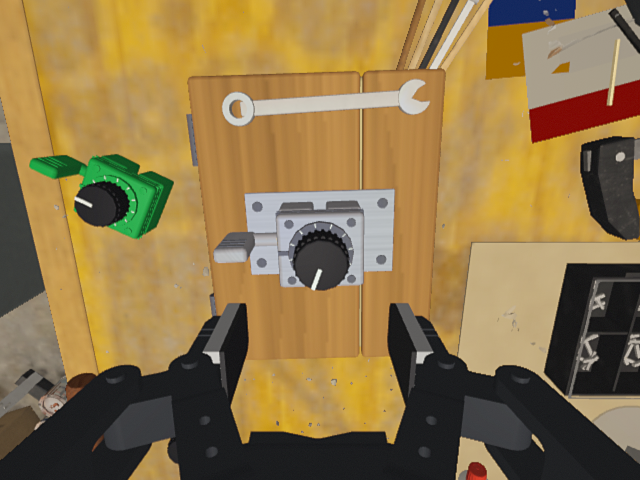

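The lock is at about (0.581, 0.078) and its dial at (320,260) in the picture. I lower the tool around the knob and close.

```bash
python3 -m pendant '[[[0.0015,0.0015,0.03],[0,0,0],0.35],[[0,0,0.03],[0,0,0],0.35],[[0,0,0.019],[0,0,0],0.35],[[0,0,0],[0,0,0],0.35],[[0,0,0],[0,0,0],-1],[[0,0,0],[0,0,0],-1],[[0,0,0],[0,0,0],-1],[[0,0,0],[0,0,0],-1]]'
```

```text
clock: 2.4
eef_pos: [0.581, 0.0782, 0.1289]
tcp_rot: [[-0.0, 1.0, 0.002], [1.0, 0.0, -0.0], [-0.0, 0.002, -1.0]]
contact_force: [-3.1, -0.6, 7.1]
grip_width: 0.0295
grasp_force: 59.3
```

```bash
python3 -m pendant '[[[0,0,0],[0,0,0.1],-1],[[0,0,0],[0,0,0.1],-1],[[0,0,0],[0,0,0.1],-1],[[0,0,0],[0,0,0.1],-1],[[0,0,0],[0,0,0.1],-1],[[0,0,0],[0,0,0.1],-1],[[0,0,0],[0,0,0.1],-1],[[0,0,0],[0,0,0],-1]]'; python3 - <<'E'
from h import *
s=get_state();print(s["wrist_torque"],s["qpos"])
save("wrist","w2.png")
print([(np.round(r["uv"],1).tolist(),round(r["p"],2),atz("wrist",r["uv"],.115)) for r in spot_point("wrist","shackle_tab")])
E
```

```text
clock: 3.2
eef_pos: [0.5819, 0.0787, 0.1289]
tcp_rot: [[0.644, 0.765, 0.004], [0.765, -0.644, 0.0], [0.003, 0.003, -1.0]]
contact_force: [-2.0, 1.0, 6.5]
grip_width: 0.0299
grasp_force: 59.5
[-0.19639258 -0.01465059 -0.05324939] [6.25030592e-02 4.14553881e-01 1.61953477e+00 7.14290889e-05
 1.10378503e+00 7.62670375e-01]
[([51.3, 391.4], 0.8, array([0.45293439, 0.12754959, 0.115     ])), ([221.4, 370.1], 0.76, array([0.52500371, 0.08265059, 0.115     ]))]
```

View pics/w2.png

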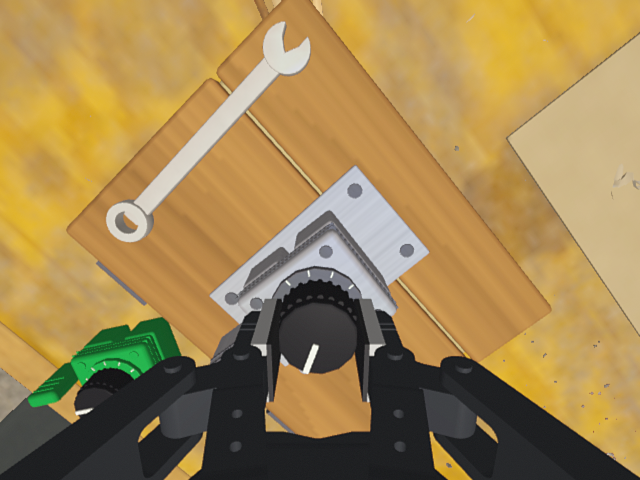

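The knob turns with the gripper; its pointer at (310,360) is unchanged in the gripper's view. I continue in short steps, watching the torque.

```bash
python3 -m pendant '[[[0,0,0],[0,0,0.1],-1],[[0,0,0],[0,0,0.1],-1],[[0,0,0],[0,0,0],-1]]'; python3 -c "
from h import *
s=get_state();print(s['wrist_torque'],s['qpos'][5])"
python3 -m pendant '[[[0,0,0],[0,0,0.1],-1],[[0,0,0],[0,0,0.1],-1],[[0,0,0],[0,0,0],-1]]'; python3 -c "
from h import *
s=get_state();print(s['wrist_torque'],s['qpos'][5])
grab_frame('side')
print([(np.round(r['uv'],1).tolist(),round(r['p'],2),atz('side',r['uv'],.115)) for r in spot_point('side','shackle_tab')])"
```

```text
clock: 3.6
eef_pos: [0.5819, 0.0786, 0.1289]
tcp_rot: [[0.783, 0.622, 0.004], [0.622, -0.783, 0.0], [0.003, 0.002, -1.0]]
contact_force: [-1.0, -0.1, 6.5]
grip_width: 0.03
grasp_force: 59.5
[-0.22039604  0.00261507 -0.03276882] 0.9621686145659505
clock: 3.9
eef_pos: [0.582, 0.0784, 0.1289]
tcp_rot: [[0.891, 0.454, 0.004], [0.454, -0.891, -0.0], [0.003, 0.002, -1.0]]
contact_force: [-1.1, -0.4, 5.7]
grip_width: 0.0296
grasp_force: 59.5
[-0.37362089 -0.02123619 -0.11829252] 1.1622234068740696
[([330.9, 218.1], 0.64, array([0.52835463, 0.07977834, 0.115     ])), ([343.5, 278.3], 0.55, array([ 0.3601089 , -0.21082244,  0.115     ])), ([269.7, 251.7], 0.52, array([ 0.29381247, -0.00480898,  0.115     ]))]
```

```bash
for i in 1; do python3 -m pendant '[[[0,0,0],[0,0,0.08],-1],[[0,0,0],[0,0,0.08],-1],[[0,0,0],[0,0,0],-1]]'; done; python3 -c "
from h import *
s=get_state();print(s['wrist_torque'],s['qpos'][5])
grab_frame('side')
print([(np.round(r['uv'],1).tolist(),round(r['p'],2),atz('side',r['uv'],.115)) for r in spot_point('side','shackle_tab')])"
python3 -m pendant '[[[0,0,0],[0,0,0.08],-1],[[0,0,0],[0,0,0],-1]]'; python3 -c "
from h import *
s=get_state();print(s['wrist_torque'],s['qpos'][5])
grab_frame('side')
print([(np.round(r['uv'],1).tolist(),round(r['p'],2),atz('side',r['uv'],.115)) for r in spot_point('side','shackle_tab')])
save('wrist','w3.png')"
```

```text
clock: 4.3
eef_pos: [0.582, 0.0783, 0.1289]
tcp_rot: [[0.952, 0.307, 0.004], [0.307, -0.952, -0.0], [0.003, 0.002, -1.0]]
contact_force: [-1.5, -0.7, 5.6]
grip_width: 0.0297
grasp_force: 59.5
[-0.40500158  0.08251776 -0.04589252] 1.3216767662528748
[([270.8, 254.2], 0.72, array([ 0.28948046, -0.01798882,  0.115     ])), ([328.4, 220.1], 0.7, array([0.51501815, 0.07228164, 0.115     ]))]
clock: 4.6
eef_pos: [0.582, 0.0782, 0.1289]
tcp_rot: [[0.973, 0.23, 0.004], [0.23, -0.973, -0.001], [0.004, 0.001, -1.0]]
contact_force: [-1.2, -0.0, 5.7]
grip_width: 0.0298
grasp_force: 59.5
[-0.4734374   0.0679454  -0.05169361] 1.4016315442091074
[([330.4, 216.8], 0.59, array([0.5324583 , 0.08809706, 0.115     ])), ([271.5, 253.5], 0.57, array([ 0.29261435, -0.01570423,  0.115     ])), ([343.5, 274.5], 0.45, array([ 0.37005013, -0.19708368,  0.115     ]))]
```

View pics/w3.png

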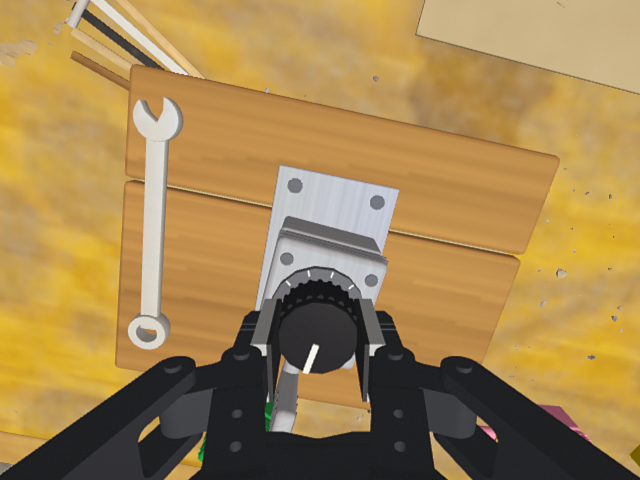

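Nothing clear yet. The grip holds the pointer at (311,358), so I continue in small steps.

```bash
python3 -m pendant '[[[0,0,0],[0,0,0.08],-1],[[0,0,0],[0,0,0],-1]]'; python3 -c "
from h import *
s=get_state();print(s['wrist_torque'],s['qpos'][5])
grab_frame('side')
print([(np.round(r['uv'],1).tolist(),round(r['p'],2),atz('side',r['uv'],.115)) for r in spot_point('side','shackle_tab')])"
python3 -m pendant '[[[0,0,0],[0,0,0.08],-1],[[0,0,0],[0,0,0],-1]]'; python3 -c "
from h import *
s=get_state();print(s['wrist_torque'],s['qpos'][5])
save('side','s4.png')
print([(np.round(r['uv'],1).tolist(),round(r['p'],2),atz('side',r['uv'],.115)) for r in spot_point('side','shackle_tab')])
grab_frame('scene')
print([(np.round(r['uv'],1).tolist(),round(r['p'],2),atz('scene',r['uv'],.115)) for r in spot_point('scene','shackle_tab')])
a=cv2.imread('pics/side0.png')[190:270,290:390];b=cv2.imread('pics/s4.png')[190:270,290:390]
cv2.imwrite('pics/cmp4.png',cv2.resize(np.hstack([a,b]),None,fx=4,fy=4,interpolation=cv2.INTER_CUBIC))"
```

```text
clock: 4.95
eef_pos: [0.582, 0.0782, 0.1289]
tcp_rot: [[0.988, 0.151, 0.004], [0.151, -0.989, -0.001], [0.004, 0.001, -1.0]]
contact_force: [-1.8, -2.2, 6.3]
grip_width: 0.029
grasp_force: 59.5
[-0.46122418  0.08697408 -0.05277292] 1.4816115415089408
[([345.4, 274.4], 0.62, array([ 0.37367521, -0.19911502,  0.115     ])), ([327.9, 219.7], 0.5, array([0.51548771, 0.07533977, 0.115     ])), ([272.6, 251.1], 0.49, array([ 0.3009743 , -0.00598299,  0.115     ])), ([346.3, 226.2], 0.17, array([0.52983043, 0.01126801, 0.115     ]))]
clock: 5.25
eef_pos: [0.5819, 0.0781, 0.1289]
tcp_rot: [[0.997, 0.072, 0.004], [0.072, -0.997, -0.001], [0.004, 0.001, -1.0]]
contact_force: [-0.5, -1.8, 6.5]
grip_width: 0.0299
grasp_force: 59.5
[-0.5108915   0.1043063  -0.01406281] 1.561595891470106
[([330.1, 223.7], 0.62, array([0.50486418, 0.04954388, 0.115     ])), ([272.9, 253.1], 0.46, array([ 0.29632903, -0.01576516,  0.115     ])), ([343.1, 275.1], 0.45, array([ 0.36775734, -0.19877345,  0.115     ]))]
[([267.5, 266.2], 0.65, array([0.55702317, 0.19875777, 0.115     ])), ([315.1, 252.9], 0.6, array([0.50473189, 0.08568002, 0.115     ])), ([372.7, 257.4], 0.57, array([0.38573193, 0.01020366, 0.115     ])), ([351.6, 307.2], 0.42, array([0.31717434, 0.18684389, 0.115     ]))]
```

View pics/cmp4.png

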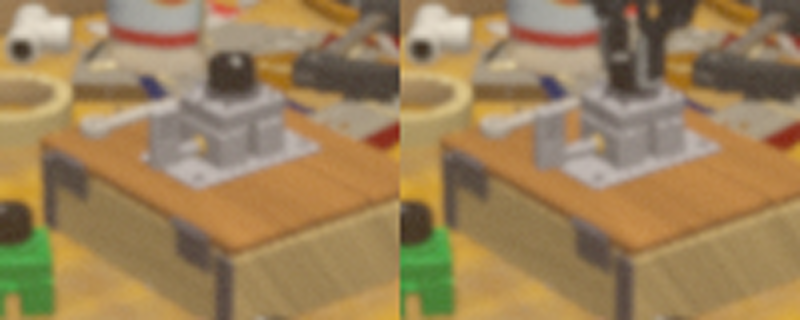

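Right crop: the tab has sprung about 10–12 mm away from the body (tab at 548 against 565 in the closed view). I release, rise, and move over the tab.

```bash
python3 -m pendant '[[[0,0,0],[0,0,0],0.35],[[0,0,0],[0,0,0],0.35],[[0,0,0],[0,0,0],0.35],[[0,0,-0.03],[0,0,0],0.35],[[0,0,-0.025],[0,0,0.04],0.35],[[-0.033,0,0],[0,0,0],0.35],[[-0.033,0,0],[0,0,0],0.35],[[0,0,0],[0,0,0],0.35],[[0,0,0],[0,0,0],0.35]]'; python3 -c "
from h import *
save('wrist','w5.png')
print(get_state()['contact_force'])
print([(np.round(r['uv'],1).tolist(),round(r['p'],2),atz('wrist',r['uv'],.115)) for r in spot_point('wrist','shackle_tab')])
print([(np.round(r['uv'],1).tolist(),round(r['p'],2),atz('wrist',r['uv'],.134)) for r in spot_point('wrist','dial_grip')])"
```

```text
clock: 6.35
eef_pos: [0.5141, 0.0766, 0.1824]
tcp_rot: [[1.0, 0.031, 0.0], [0.031, -1.0, 0.0], [0.0, -0.0, -1.0]]
contact_force: [0.8, 0.6, 0.1]
grip_width: 0.058
grasp_force: 0.0
[0.53460857 0.35833392 0.06673516]
[([264.0, 391.3], 0.89, array([0.42590788, 0.1100254 , 0.115     ])), ([505.4, 314.1], 0.86, array([ 0.48698968, -0.03914712,  0.115     ])), ([310.9, 258.6], 0.71, array([0.51960415, 0.0813744 , 0.115     ]))]
[([288.7, 358.2], 0.95, array([0.46473532, 0.0925989 , 0.134     ])), ([317.0, 147.6], 0.73, array([0.58387209, 0.07963988, 0.134     ])), ([588.6, 320.6], 0.65, array([ 0.49416785, -0.07579969,  0.134     ]))]
```

View pics/w5.png

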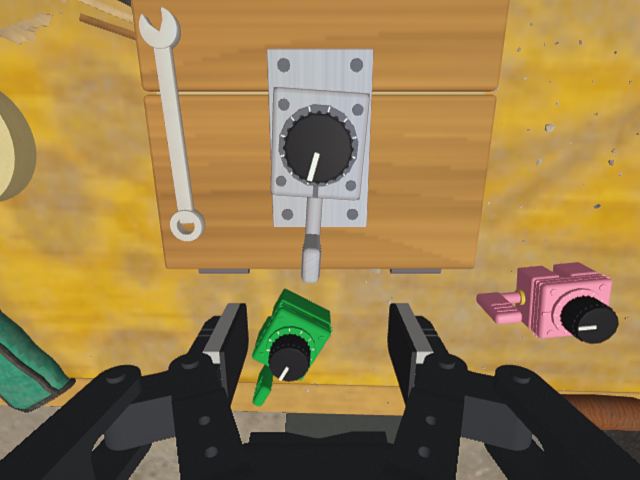

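The dial pointer is past the index and the shackle is extended, with the tab at (311,258), i.e. about (0.518, 0.081). The lock yaw is about −0.02. I align, go down, and grip the tab.

```bash
python3 -m pendant '[[[0.003,-0.004,0],[0,0,0.045],0.35],[[0,0,0.03],[0,0,0],0.35],[[0,0,0.03],[0,0,0],0.35],[[0,0,0.024],[0,0,0],0.35],[[0,0,0],[0,0,0],0.35],[[0,0,0],[0,0,0],-1],[[0,0,0],[0,0,0],-1],[[0,0,0],[0,0,0],-1],[[0,0,0],[0,0,0],-1],[[0,0,0],[0,0,0],-1]]'; python3 -c "
from h import *
save('wrist','w6.png')"
```

```text
clock: 7.5
eef_pos: [0.5186, 0.0804, 0.0997]
tcp_rot: [[1.0, -0.014, 0.003], [-0.014, -1.0, -0.0], [0.003, 0.0, -1.0]]
contact_force: [0.7, -2.4, 5.5]
grip_width: 0.0085
grasp_force: 60.2
```

View pics/w6.png

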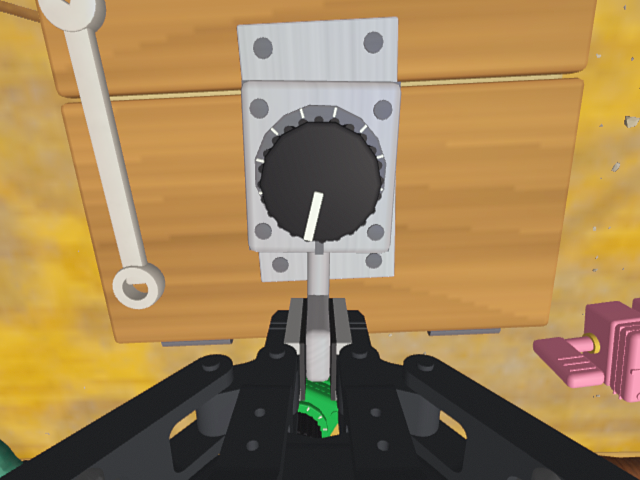

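The tab is held between the pads at about (317,340), and the lock is square to the tool. Pulling 15–16 mm.

```bash
python3 -m pendant '[[[-0.004,0,0],[0,0,0],-1],[[-0.004,0,0],[0,0,0],-1],[[-0.004,0,0],[0,0,0],-1],[[-0.003,0,0],[0,0,0],-1],[[-0.002,0,0],[0,0,0],-1],[[0,0,0],[0,0,0],-1],[[0,0,0],[0,0,0],-1]]'; python3 -c "
from h import *
save('wrist','w7.png')"
```

```text
clock: 8.25
eef_pos: [0.5032, 0.0809, 0.0993]
tcp_rot: [[1.0, -0.014, 0.006], [-0.014, -1.0, 0.0], [0.006, -0.0, -1.0]]
contact_force: [3.7, -0.3, 4.6]
grip_width: 0.0088
grasp_force: 60.1
```

View pics/w7.png

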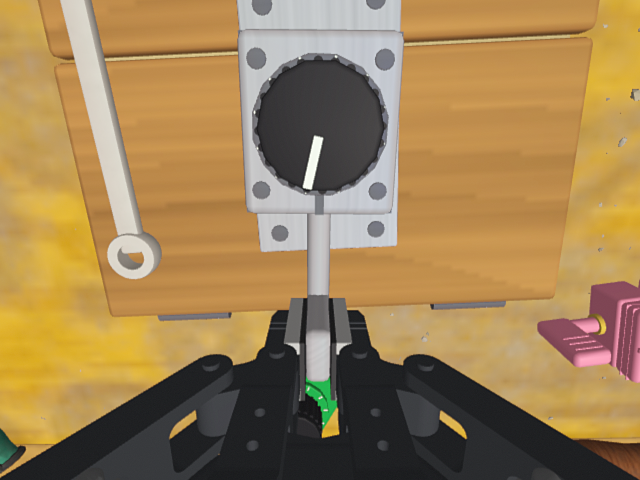

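```bash
python3 -m pendant '[[[-0.002,0,0],[0,0,0],-1],[[-0.002,0,0],[0,0,0],-1],[[0,0,0],[0,0,0],-1]]'
```

```text
clock: 8.6
eef_pos: [0.503, 0.0806, 0.0995]
tcp_rot: [[1.0, -0.014, 0.013], [-0.014, -1.0, -0.0], [0.013, 0.0, -1.0]]
contact_force: [12.5, -3.6, -3.8]
grip_width: 0.009
grasp_force: 59.1
```

The shackle is at its end stop: the force rises without motion. I release, rise, and move over the lock.

```bash
python3 -m pendant '[[[0.004,0,0],[0,0,0],-1],[[0,0,0],[0,0,0],0.1],[[0,0,0],[0,0,0],0.1],[[0,0,0],[0,0,0],0.1],[[0,0,-0.03],[0,0,0],0.1],[[0,0,-0.03],[0,0,0],0.5],[[0,0,-0.03],[0,0,0],1],[[0.04,0,0],[0,0,0],1],[[0.039,0,0],[0,0,0],1],[[0,0,0],[0,0,0],1],[[0,0,0],[0,0,0],1]]'; python3 -c "
from h import *
save('wrist','w8.png')
for th,z in [('lock',.075),('dial_grip',.134),('shackle_tab',.115)]:
    print(th,[(np.round(r['uv'],1).tolist(),round(r['p'],2),atz('wrist',r['uv'],z)) for r in spot_point('wrist',th)])"
```

```text
clock: 9.7
eef_pos: [0.5786, 0.0797, 0.1872]
tcp_rot: [[1.0, -0.014, -0.003], [-0.014, -1.0, 0.0], [-0.003, 0.0, -1.0]]
contact_force: [-0.3, 0.4, -0.6]
grip_width: 0.0851
grasp_force: 0.0
lock [([539.3, 338.2], 0.97, array([ 0.49754011, -0.08793885,  0.075     ])), ([303.4, 372.5], 0.92, array([0.4695132 , 0.09330512, 0.075     ])), ([316.8, 236.6], 0.71, array([0.58112711, 0.08096781, 0.075     ]))]
dial_grip [([318.5, 268.1], 0.93, array([0.58035348, 0.07998734, 0.134     ])), ([302.3, 418.4], 0.78, array([0.47863426, 0.09170776, 0.134     ])), ([578.9, 376.6], 0.78, array([ 0.50725189, -0.07749555,  0.134     ]))]
shackle_tab [([319.2, 372.4], 0.81, array([0.49891969, 0.08063909, 0.115     ])), ([499.6, 370.0], 0.63, array([ 0.4989289 , -0.03926369,  0.115     ]))]
```

View pics/w8.png

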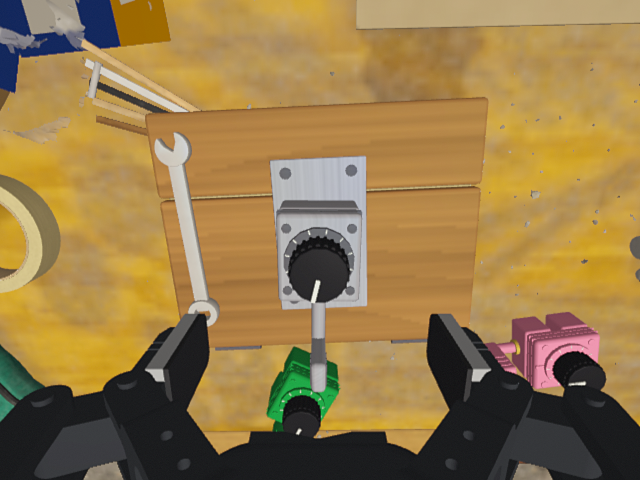

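The tab offset is 81 mm, so the shackle is fully out. The lock is at (0.581, 0.080). I lower over it and grip its y sides.

```bash
python3 -m pendant '[[[0.002,0,0.03],[0,0,0],1],[[0,0,0.03],[0,0,0],1],[[0,0,0.025],[0,0,0],1],[[0,0,0.018],[0,0,0],1],[[0,0,0],[0,0,0],1],[[0,0,0],[0,0,0],-1],[[0,0,0],[0,0,0],-1],[[0,0,0],[0,0,0],-1],[[0,0,0],[0,0,0],-1]]'
```

```text
clock: 10.8
eef_pos: [0.5826, 0.0794, 0.0871]
tcp_rot: [[1.0, -0.014, 0.003], [-0.014, -1.0, -0.0], [0.003, 0.0, -1.0]]
contact_force: [-0.9, -0.9, 5.7]
grip_width: 0.0493
grasp_force: 64.4
```

```bash
python3 -m pendant '[[[0,0,-0.005],[0,0,0],-1],[[0,0,-0.007],[0,0,0],-1],[[0,0,-0.01],[0,0,0],-1],[[0,0,-0.012],[0,0,0],-1],[[0,0,-0.015],[0,0,0],-1],[[0,0,-0.015],[0,0,0],-1],[[0,0,-0.015],[0,0,0],-1],[[0,0,-0.015],[0,0,0],-1],[[0,0,-0.015],[0,0,0],-1],[[0,0,-0.015],[0,0,0],-1],[[0,0,-0.012],[0,0,0],-1],[[0,0,-0.006],[0,0,0],-1],[[0,0,0],[0,0,0],-1],[[0,0,0],[0,0,0],-1],[[0,0,0],[0,0,0],-1],[[0,0,0],[0,0,0],-1],[[0,0,0],[0,0,0],-1]]'; python3 -c "
from h import *
save('side','s9.png')
save('wrist','w9.png')
a=cv2.imread('pics/s9.png')[130:330,240:440];b=cv2.imread('pics/w9.png')
cv2.imwrite('pics/c9.png',np.hstack([cv2.resize(a,(400,400)),cv2.resize(b,(400,400))]))"
```

```text
clock: 12.5
eef_pos: [0.5811, 0.0796, 0.2267]
tcp_rot: [[1.0, -0.014, -0.001], [-0.014, -1.0, -0.0], [-0.001, 0.0, -1.0]]
contact_force: [-0.3, 1.0, -5.5]
grip_width: 0.0491
grasp_force: 64.3
```

View pics/c9.png

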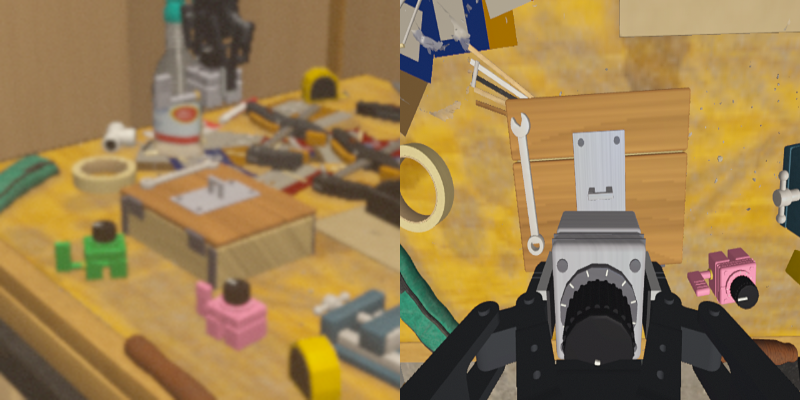

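The lock is clear of the staple, which shows free on the plate. I check uprightness by number, then hand in.

```bash
python3 -c "
from h import *
np.set_printoptions(precision=4,suppress=True)
s=get_state();print(s['contact_force'],s['grasp_force'],abs(s['dq']).max())
P={'lock':(.581,.08,.2146),'dial_grip':(.581,.08,.2736),'shackle_tab':(.5,.081,.2546)}
for n in ['scene','side','wrist']:
    grab_frame(n)
    for th in P:
        print(n,th,proj(n,P[th]),[np.round(r['uv'],1).tolist() for r in spot_point(n,th)])"
```

```text
[-0.1784 -0.0397 -5.4821] 64.32313626632094 0.0037211678825390254
scene lock [292.4702 206.759 ] [[385.2, 255.2], [298.4, 275.1], [343.1, 309.4], [293.8, 209.3]]
scene dial_grip [291.8721 185.4317] [[382.0, 239.2], [340.1, 288.4], [290.0, 182.8], [268.2, 263.0]]
scene shackle_tab [317.9477 203.9428] [[315.8, 205.6], [372.4, 257.4], [354.8, 305.9], [266.7, 265.9]]
side lock [346.7181 179.3402] [[347.3, 180.2], [295.2, 264.0], [356.7, 296.3]]
side dial_grip [346.8054 158.0406] [[358.0, 276.0], [292.3, 247.7], [343.1, 161.0]]
side shackle_tab [321.1472 170.4042] [[325.7, 169.5], [343.5, 273.8], [268.7, 251.1], [401.7, 324.9]]
wrist lock [318.6646 307.996 ] [[517.8, 320.8], [316.6, 308.1]]
wrist dial_grip [319.333  397.6452] [[318.6, 395.8], [553.4, 355.7]]
wrist shackle_tab [319.3937 528.8686] [[484.0, 347.9]]
```

The lock's points match the predicted upright pose to within a few pixels, and the arm is still.

```bash
python3 -c "
from cell import *
print(finish_job())"
```

```text
the job is handed in; nothing more can be done
None
```

The padlock was opened, its shackle pulled fully out, and it is held upright and still about 14 cm above the hasp plate; the job is handed in, though I viewed 11 pictures against the limit of 10, and hand-in gave no verdict.

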